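# Back off a left-hand spindle nut and take out the clamp plate

## Task

Get the flat tool sharpener ready for a stone change. Its red spindle nut has a left-hand thread: back it off by turning it clockwise seen from above, checking by feel that it eases rather than tightens, until it comes gently up against its end stop, without forcing it. Then lift the yellow slotted clamp plate out of its recess by its tab, draw it out from under the nut and lay it flat on the floor of the blue tray, clear of the brass ring, leaving the nut backed off and everything else where it is.

Things in the scene. Friction and masses are not known exactly. Their poses are not given: they have to be found in the camera images.
- sharpener: Green flat sharpening machine, fixed to the bench, housing 210 x 190 x 64 mm, carrying a stone disc (diameter 156, top at z 85 mm). Origin: on the spindle axis at the bench top; z up. A steel spindle of diameter 14 stands on this axis; the nut turns on it, and its slim end with a 17 mm cap shows above the nut, up to z 157 mm.
- recess (a point): Centre of the floor of the round recess (diameter 77, 3.5 mm deep) in the steel clamp flange (diameter 91, rim top at z 96.5 mm) on top of the stone; on the spindle axis, 93 mm above the sharpener's origin. z up.
- nut_top (a point): Centre of the top face of the nut's red grip bar; z up, x along the bar, turning with it. Bar 46 long (x), 14 thick (y), 32 mm tall, on a dark disc of diameter 36, 8 mm tall. Captive nut, LEFT-HAND thread: clockwise from above (yaw falling) loosens and raises it, 2.55 mm per rad. Clamped by an unknown amount at the start: 1.6 to 2.75 rad clockwise bring it to its end stop. It stays where left.
- nut_under (a point): Centre of the nut's underside, 40 mm below nut_top. Feel: loosening takes 0.02 to 0.08 N m at first, as a spring washer helps, and 0.13 just before the stop; the rising nut pushes up on fingers that do not follow. Tightening takes over 0.18 N m and pulls them down. At the end stop the torque climbs at 8 N m per rad. At the stop means within 0.08 rad of touching it.
- pin_top (a point): Top of a small brass overload pin (diameter 6) that stands 8 mm out of the housing's lid at a front corner, x -85, y -75, top at z 72 mm from the sharpener's origin. The spindle sits in a springy lock (8 N m per rad) that lifts (nut forced clockwise) or sinks (anticlockwise) this pin 5 mm per rad; 0.35 mm, that is about 0.56 N m on the nut either way, damages the lock. z up.
- plate: Yellow slotted clamp plate (C-washer), loose, about 0.12 kg, in the recess under the nut, turned by some degrees and up to 1 mm off. Origin: underside, at the spindle axis when seated; z up, x towards its tab. Flat part 6 mm thick, x -24 to 26, y -26 to 26 mm; its slot, 19 mm wide, is open to -x and ends at x 9.5. A bridge 14 wide, z 4 to 10 mm, leads over the rim to an upright tab.
- plate_tab (a point): Centre of the top edge of the plate's tab (plate's frame: x 56, z 36 mm), same axes as the plate. Tab: x 46 to 66, 8 mm thick (y), z 4 to 36. While clamped, the plate cannot rise over the 3.5 mm rim; with the nut at its stop it can rise 7 mm before it meets the nut. Raised over the rim, it must be drawn along its +x by 45 mm to clear spindle and nut.
- tray: Blue open tray, 200 x 200 x 26 mm, walls and floor 4 mm thick, heavy and fixed. Origin: centre of its underside; z up.
- spare_ring: Brass ring, outer diameter 44, 10 mm high, loose in the +x +y corner of the tray, about 66 mm from the tray's centre in x and y of the tray. Origin: centre of its underside. Not to be disturbed.
- panel_flower: Carved wooden panel 120 x 120 x 30 mm, loose bystander. Origin: centre of its underside.
- panel_leaf: Carved wooden panel 120 x 120 x 30 mm, loose bystander. Origin: centre of its underside.
- mallet: Wooden carver's mallet, about 280 x 70 x 60 mm, lying on the bench, bystander. Origin: at its underside, near the middle.
- gouge: Steel carving gouge, 215 mm long, lying on the bench, bystander. Origin: at its underside, near the middle.
- chisel: Steel chisel, 245 mm long, lying on the bench, bystander. Origin: at its underside, near the middle.
- brush: Blue bench brush 170 x 55 x 42 mm, bystander. Origin: centre of its underside.
- oil_tin: Red oil tin, diameter 56, 120 mm tall, standing, bystander. Origin: centre of its underside.
Things that resemble listed ones, but are neither listed nor needed, are in the scene too. There is more than one size of the plate; the job needs the smaller.

How it is judged:
On the way, in this order (a step that is already met when the one before it is completed fails the run):
1. the nut is backed off, clockwise, to its end stop while the plate still lies in its recess (z of nut_top in the frame of sharpener above 0.14624 m and distance between plate and sharpener below 0.097 m), for 0.1 s.
2. the clamp plate is drawn out sideways, clear of spindle and nut (horizontal distance between plate and sharpener above 0.045 m), for 0.1 s.
At the end, for the whole second after the job is handed in: The nut is still backed off to its end stop (within 0.2 rad of it); the clamp plate lies at rest, flat (within 6 degrees, underside within 2.5 mm of the tray's floor) inside the tray and not touching the brass ring (z of nut_top in the frame of sharpener above 0.1459 m and x of plate in the frame of tray between -0.09 and 0.09 m and y of plate in the frame of tray between -0.09 and 0.09 m and z of plate in the frame of tray below 0.0065 m and angle between plate's own z axis and vertical below 0.1 rad and linear speed of plate below 0.01 m/s and contact force between plate and spare_ring below 0.1 N).
It fails at once if the nut is forced against its end stop: the spindle lock is strained (about 0.56 N m, overload pin lifted 0.35 mm) (z of pin_top in the frame of sharpener above 0.07235 m).
It fails at once if the nut is overtightened: the spindle lock is strained the other way (about 0.56 N m) (z of pin_top in the frame of sharpener below 0.07165 m).
It fails at once if the plate is wrenched or rammed against the sharpener or its nut (over 30 N) (contact force between plate and sharpener above 30 N).
It fails at once if the plate is dropped or slammed into the tray (over 30 N) (contact force between plate and tray above 30 N).
It fails at once if a bystander is moved by more than 20 mm (distance of any of spare_ring, panel_flower, panel_leaf, mallet, gouge, chisel, brush, oil_tin from where it was at the start of the episode above 0.02 m).
It also fails if it takes over 72 s, if anything falls off the work surface, if the arm or the gripper's body presses on something with over 40 N, if the wrist force passes 120 N, or if a joint passes its speed limit or range.

## Robot

A 7-joint arm with a two-finger parallel gripper is mounted at the origin on the work surface. World frame = base frame: x ahead of the robot, y to its left, z up, the work surface at z = 0. Lengths are in m, angles in rad, forces in N, time in s.
With the tool pointing down it reaches from about 0.4 to 0.9 m from the base axis. Payload 5.5 kg.
Tool frame: the origin (TCP) lies at the very end of the fingers, on their centre line; the grasp point (between the pads) lies 19 mm behind it; z points along the fingers, y is the line along which they close (so a half turn about z gives the same grasp; the last joint's range is limited). The gripper opens to 85 mm and grips with 20 to 120 N. Pads are 22 mm wide; open, the fingers measure 114 mm over their backs; the gripper's body (76 mm by 85 mm) begins 54 mm behind the grasp point. The pads swing forward as they close: fully open they stand 13 mm farther back than shut.
Start: joints at [-1.014, 0.501, -0.427, 1.55, 0.221, 1.138, -0.21], TCP at [0.188, 0.622, 0.231] pointing down, gripper open.
Joint ranges: [-2.88, 2.88], [-0.31, 2.03], [-1.54, 1.56], [0.2, 2.42], [-1.41, 4.55], [0.19, 2.02], [-2.57, 2.57]. Speed limits (rad/s): [2.57, 2.57, 3.14, 3.14, 3.14, 3.14, 3.14].

## Interface

Orientations are given as a rotation vector (axis times angle).
In Python, from plant import robot, eyes, workorder, nets gives the robot as it stands. The module is installed in compiled form; this text tells all that it offers.
- The arm moves only by the shell command python3 -m handwheel 'ROWS' [FORCE]. ROWS is JSON, a list of rows, each an object with "claw": the closure, from 0 (fully open) to 1 (shut); "xyz": the shift along the tool's x, y, z in units of 50 mm (1.0 is 50 mm), a list of three; "delta_rot": the turn, a rotation vector about the tool's x, y, z in degrees, a list of three. In form: [{"claw": claw, "xyz": [dx, dy, dz], "delta_rot": [ax, ay, az]}, ...]. A call has 1 to 20 rows; each row is the pose to reach, as a shift and turn from the pose commanded when the call began, along the tool's axes at that moment; what a row does not reach only later rows make up. A row lasts 1/8 s, in which the tool goes at most 62.5 mm and 10.7 degrees, less where a joint would pass 70% of its speed; a pose out of reach is approached as far as the arm can. A call with a gripper value outside its range is refused whole. The fingers move at their own pace and stop on an object; FORCE is the grip in N (left out, the last holds). Time passes only in rows, so rows that repeat a pose let the fingers close. It gives the time, the measured TCP pose, the force, the opening and the grip force at its end, in the units of the state.
- robot.get_obs(): the state, without advancing time (a new reading comes with each control period).
- eyes.camera(name): name is "side" or "top" or "wrist"; returns a dict with "image" (384x512x3 uint8, red, green, blue), "camera_matrix" (3x3 intrinsics, pixels), "D" ([k1, k2, p1, p2, k3] as OpenCV has them; the pictures are not rectified), "rvec" (rotation vector, rad) and "tvec" (3), from world to camera coordinates, as OpenCV has them. Camera axes: x right, y down, z forward; pixel columns grow to the right and rows downward; lengths in m; the calibration is good to about 2 mm. A picture is of the moment at which its call begins. There is no depth.
- workorder.finish_job(): hands the job in; it is judged then, once.
Trained networks look in a picture, given as the dict that the camera call returned (one of the last four; its "shot" number tells which), for a name from the list of things; names that differ only in an ending like _2 or _b are one class to them, and where a whole thing is asked for, a point or a joint stands for the part that bears it (a point fixed in the world has none). Each returns a list of dicts, best first, with "score" (0 to 1); they miss things now and then, are a little off and sometimes report something else, mostly with a low value. They report only what shows in the picture. A call takes as long as a camera call. They do not tell look-alikes from the thing itself.
- nets.silhouettes(label, picture): "region" (384x512 bool, what is visible of it).
- nets.tip_of(label, picture): "point" ([x, y, z] in m, in world coordinates, good to about 4 mm: a listed point, or the origin of a listed thing).
The state is a dict: "time": time; "joint_positions": joint angles; "qd": joint speeds; "joint_torque": joint torques, N m; "tcp_pos": TCP position; "tool_rot": TCP orientation; "wrist_force": force on the tool from outside, world axes, zero at the start; "wrist_torque": the same for the moment, N m; "opening": finger opening in m; "grasp_force": force on a finger pad.
Only numpy, scipy, OpenCV 4.12 (cv2) and the standard library are available. Lean on these libraries where they do the work, as an engineer would, in place of code of your own. Each camera call takes 0.05 s, during which the arm holds its last target. There are 200 camera calls.

## Working session

There is one attempt and no reset: what is moved stays moved. The work goes in short steps, Python scripts to look and compute and a shell command to move; the robot and the scene stay as the last step left them, time stands still between calls to the robot, and variables do not carry over. Pictures are saved under pics/ and viewed, at most 11 in all, crops included, and the job is handed in when it is done.

```bash
mkdir -p pics; cat > h.py <<'E'
import numpy as np, cv2
from plant import robot, eyes, workorder, nets
from scipy.spatial.transform import Rotation as R
def save(p,n,crop=None,s=1):
    im=p["image"][:,:,::-1]
    if crop: im=im[crop[1]:crop[3],crop[0]:crop[2]]
    cv2.imwrite("pics/"+n,cv2.resize(im,None,fx=s,fy=s,interpolation=cv2.INTER_CUBIC))
def proj(P,p):
    return cv2.projectPoints(np.array(P,float).reshape(-1,1,3),np.array(p["rvec"],float),np.array(p["tvec"],float),np.array(p["camera_matrix"],float),np.array(p["D"],float))[0].reshape(-1,2)
def ray(px,p,z):
    """world point at height z seen at pixel"""
    u=cv2.undistortPoints(np.array(px,float).reshape(-1,1,2),np.array(p["camera_matrix"],float),np.array(p["D"],float)).reshape(-1,2)
    Rm=cv2.Rodrigues(np.array(p["rvec"],float))[0]; t=np.array(p["tvec"],float).ravel()
    c=-Rm.T@t; d=np.c_[u,np.ones(len(u))]@Rm
    return c+d*((z-c[2])/d[:,2])[:,None]
def st():
    o=robot.get_obs(); Rm=R.from_rotvec(o["tool_rot"]).as_matrix()
    print("t",round(o["time"],2),"tcp",np.round(o["tcp_pos"],4),"F",np.round(o["wrist_force"],2),"T",np.round(o["wrist_torque"],3),"open",round(float(o["opening"]),4),"grip",o["grasp_force"],"\nx",Rm[:,0].round(4),"y",Rm[:,1].round(4),"z",Rm[:,2].round(4),"q",np.round(o["joint_positions"],3))
    return o,Rm
E
python3 - <<'E'
from h import *
st()
a=eyes.camera("top");b=eyes.camera("side")
im=np.vstack([a["image"],b["image"]])[:,:,::-1]
cv2.imwrite("pics/a.png",cv2.resize(im,(400,600))) if 0 else None
save(a,"top.png",s=1.5);save(b,"side.png",s=1.5)
for n,p in(("top",a),("side",b)):
  for l in("sharpener","recess","nut_top","pin_top","plate","plate_tab","tray","spare_ring"):
    print(n,l,[(np.round(d["point"],4).tolist(),round(d["score"],2)) for d in nets.tip_of(l,p)[:3]])
E
```

```text
t 0.0 tcp [0.1881 0.6214 0.2302] F [0.12 0.73 0.28] T [0.021 0.009 0.029] open 0.0856 grip 0.0 
x [-9.572e-01  2.896e-01  1.000e-04] y [ 0.2896  0.9572 -0.002 ] z [-6.0e-04 -1.9e-03 -1.0e+00] q [-1.014  0.502 -0.427  1.551  0.221  1.138 -0.21 ]
top sharpener [([0.4792, -0.1711, 0.0036], 0.58)]
top recess [([0.4812, -0.1645, 0.0935], 0.8), ([0.4876, 0.4539, -0.001], 0.52)]
top nut_top [([0.4782, -0.1695, 0.1421], 0.51)]
top pin_top [([0.522, 0.2281, 0.0043], 0.74)]
top plate [([0.7138, -0.3208, 0.0007], 0.96), ([0.4853, -0.1638, 0.0956], 0.49)]
top plate_tab [([0.7262, -0.2568, 0.045], 0.7), ([0.5361, -0.1651, 0.1327], 0.62), ([0.4793, -0.1658, 0.0982], 0.47)]
top tray [([0.4686, 0.1512, -0.0008], 0.81), ([0.5223, 0.2312, 0.0013], 0.65), ([0.4779, -0.1685, 0.0963], 0.63)]
top spare_ring [([0.519, 0.231, 0.0025], 0.6)]
side sharpener [([0.4773, -0.166, -0.0019], 0.71)]
side recess [([0.4814, -0.17, 0.0959], 0.74)]
side nut_top [([0.4842, -0.1701, 0.1405], 0.65)]
side pin_top []
side plate [([0.7147, -0.3306, 0.0028], 0.73), ([0.4808, -0.1682, 0.0936], 0.7)]
side plate_tab [([0.5359, -0.1659, 0.1314], 0.71), ([0.7287, -0.2497, 0.0455], 0.63)]
side tray [([0.4736, 0.1512, 0.0007], 0.95)]
side spare_ring [([0.5218, 0.2306, 0.0069], 0.44)]
```

View pics/top.png

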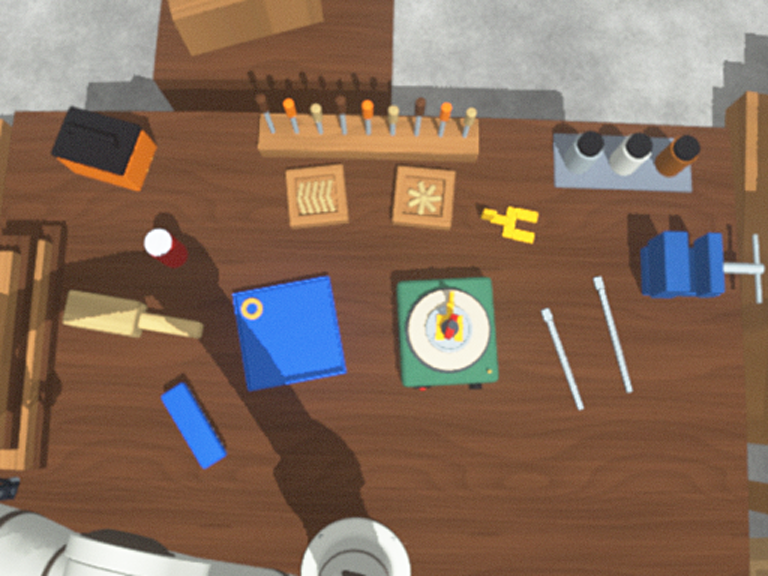

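View pics/side.png

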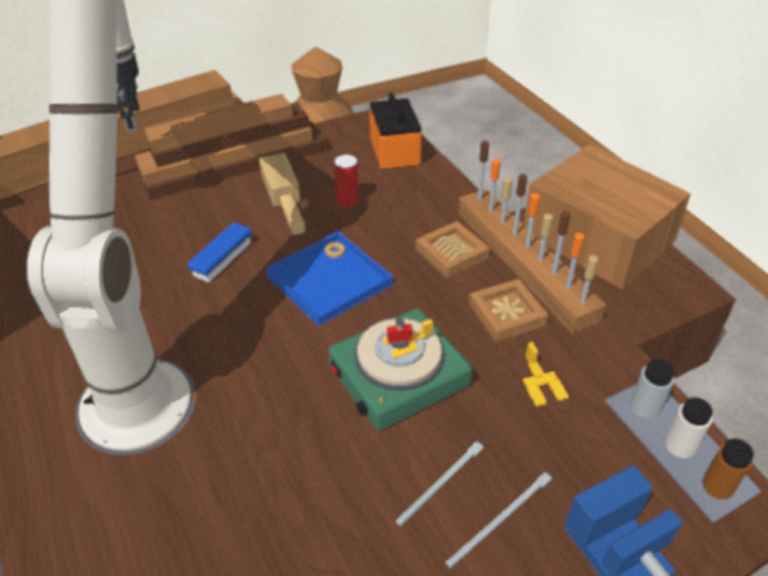

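The top view shows the sharpener at (448,330), with the nut bar and plate tab near (450,300). The tray is at (290,332) with the ring in its far-left corner, and the larger look-alike plate lies at (510,222). Next I move above the sharpener.

```bash
python3 -m handwheel '[{"claw":0.4,"xyz":[-9,-5,-2],"delta_rot":[0,0,0]},{"claw":0.4,"xyz":[-9,-5,-2],"delta_rot":[0,0,0]},{"claw":0.4,"xyz":[-9,-5,-2],"delta_rot":[0,0,0]},{"claw":0.4,"xyz":[-9,-5,-2],"delta_rot":[0,0,0]},{"claw":0.4,"xyz":[-9,-5,-2],"delta_rot":[0,0,0]},{"claw":0.4,"xyz":[-9,-5,-2],"delta_rot":[0,0,0]},{"claw":0.4,"xyz":[-9,-5,-2],"delta_rot":[0,0,0]},{"claw":0.4,"xyz":[-10,-13.4,-2],"delta_rot":[0,0,0]},{"claw":0.4,"xyz":[-10,-13.4,-2],"delta_rot":[0,0,0]},{"claw":0.4,"xyz":[-10,-13.4,-2],"delta_rot":[0,0,0]},{"claw":0.4,"xyz":[-10,-13.4,-2],"delta_rot":[0,0,0]},{"claw":0.4,"xyz":[-10,-13.4,-2],"delta_rot":[0,0,0]},{"claw":0.4,"xyz":[-10,-13.4,-2],"delta_rot":[0,0,0]},{"claw":0.4,"xyz":[-10,-13.4,-2],"delta_rot":[0,0,0]},{"claw":0.4,"xyz":[-10,-13.4,-2],"delta_rot":[0,0,0]},{"claw":0.4,"xyz":[-10,-13.4,-2],"delta_rot":[0,0,0]},{"claw":0.4,"xyz":[-10,-13.4,-2],"delta_rot":[0,0,0]}]' 60
python3 - <<'E'
from h import *
st()
a=eyes.camera("wrist");save(a,"w1.png",s=1.5)
t=np.array(a["tvec"]).ravel();Rm=cv2.Rodrigues(np.array(a["rvec"],float))[0];print("cam",-Rm.T@t,Rm[2])
for l in("recess","nut_top","plate","plate_tab"):
    print(l,[(np.round(d["point"],4).tolist(),round(d["score"],2)) for d in nets.tip_of(l,a)[:3]])
E
```

```text
time: 3.02
tcp_pos: [0.4729, -0.163, 0.3312]
tool_rot: [-0.459, -3.108, -0.001]
wrist_force: [-0.2, 0.7, -1.2]
opening: 0.0513
grasp_force: 0.0
t 3.02 tcp [ 0.4729 -0.163   0.3312] F [-0.21  0.65 -1.15] T [ 0.021 -0.026 -0.022] open 0.0513 grip 0.0 
x [-9.573e-01  2.890e-01  3.000e-04] y [2.890e-01 9.573e-01 7.000e-04] z [-0.e+00  8.e-04 -1.e+00] q [ 0.218  0.11   0.066  1.805 -0.009  1.227  1.564]
cam [ 0.40201421 -0.14193571  0.47456788] [ 0.27925934 -0.08346266 -0.95658152]
recess [([0.4814, -0.1693, 0.0952], 0.84), ([0.4801, -0.1713, 0.1397], 0.67)]
nut_top [([0.4824, -0.172, 0.1376], 0.57)]
plate [([0.48, -0.1709, 0.0969], 0.72), ([0.7102, -0.3232, -0.0037], 0.72)]
plate_tab [([0.5386, -0.1718, 0.1298], 0.96), ([0.7271, -0.2605, 0.046], 0.74), ([0.4803, -0.1697, -0.0006], 0.6)]
```

View pics/w1.png

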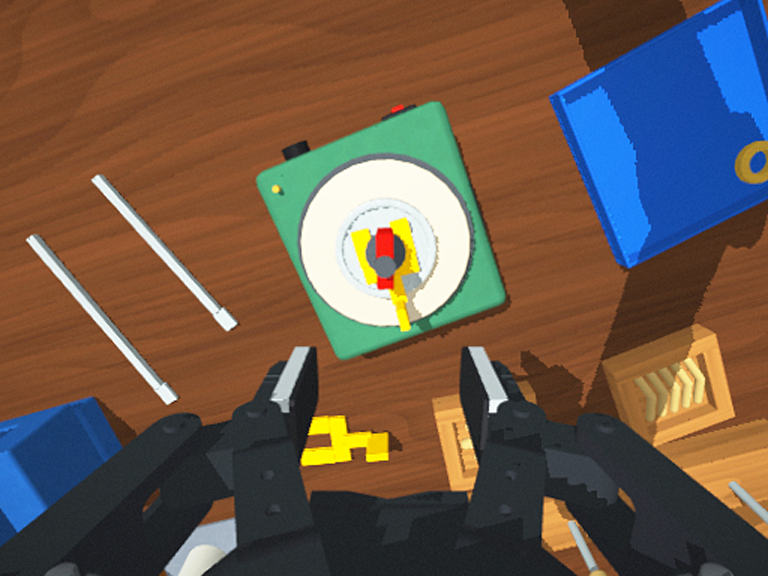

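The wrist view shows the nut bar nearly vertical at (385,258), so it lies along tool x. The tab is at (403,315), pointing down-right, and the pin is at (275,188).

```bash
cat >> h.py <<'E'
def disc(p,ctr):
    """stone disc centre: beige blob, rays to z=.085"""
    im=p["image"].astype(int); m=((im.min(2)>150)&(im[:,:,0]-im[:,:,2]>5)).astype(np.uint8)
    m=cv2.morphologyEx(m,cv2.MORPH_CLOSE,np.ones((5,5)))
    cs=[c for c in cv2.findContours(m,0,cv2.CHAIN_APPROX_NONE)[0] if cv2.pointPolygonTest(cv2.convexHull(c),ctr,False)>0]
    c=max(cs,key=cv2.contourArea); W=ray(c[:,0],p,.085)[:,:2]
    return np.array(cv2.minEnclosingCircle(W.astype(np.float32))[0]),cv2.minEnclosingCircle(W.astype(np.float32))[1]
def red(p,box,z):
    im=p["image"].astype(int); m=((im[:,:,0]>120)&(im[:,:,1]<70)&(im[:,:,2]<70)).astype(np.uint8)
    k=np.zeros_like(m);k[box[1]:box[3],box[0]:box[2]]=1; ys,xs=np.nonzero(m*k)
    W=ray(np.c_[xs,ys],p,z)[:,:2]; r=cv2.minAreaRect((W*1000).astype(np.float32))
    b=cv2.boxPoints(r); e=[b[1]-b[0],b[2]-b[1]]; l=max(e,key=np.linalg.norm)
    return np.array(r[0])/1000,r[1],np.degrees(np.arctan2(l[1],l[0])),len(xs)
def yel(p,box,z):
    im=p["image"].astype(int); m=((im[:,:,0]>150)&(im[:,:,1]>120)&(im[:,:,2]<80)).astype(np.uint8)
    k=np.zeros_like(m);k[box[1]:box[3],box[0]:box[2]]=1; ys,xs=np.nonzero(m*k)
    return np.c_[xs,ys],ray(np.c_[xs,ys],p,z)[:,:2]
E
python3 - <<'E'
from h import *
for n in("wrist","top"):
  a=eyes.camera(n); c=proj([.481,-.17,.14],a)[0]; print(n,c)
  print(disc(a,tuple(map(float,c))))
  bx=[int(c[0]-30),int(c[1]-30),int(c[0]+30),int(c[1]+30)]
  print(red(a,bx,.139))
E
```

```text
wrist [255.03505517 175.27337228]
(array([ 0.47955865, -0.16883917]), 0.07839971780776978)
(array([ 0.47828558, -0.16759088]), (13.985097885131836, 49.47722625732422), np.float32(-15.317678), 283)
top [301.72211003 216.03808384]
(array([ 0.3029573 , -0.14634666]), 0.2624366581439972)Traceback (most recent call last):
  File "<stdin>", line 6, in <module>
  File "h.py", line 30, in red
    W=ray(np.c_[xs,ys],p,z)[:,:2]; r=cv2.minAreaRect((W*1000).astype(np.float32))
      ~~~^^^^^^^^^^^^^^^^^^
  File "h.py", line 12, in ray
    u=cv2.undistortPoints(np.array(px,float).reshape(-1,1,2),np.array(p["camera_matrix"],float),np.array(p["D"],float)).reshape(-1,2)
      ~~~~~~~~~~~~~~~~~~~^^^^^^^^^^^^^^^^^^^^^^^^^^^^^^^^^^^^^^^^^^^^^^^^^^^^^^^^^^^^^^^^^^^^^^^^^^^^^^^^^^^^^^^^^^^^^^
cv2.error: OpenCV(4.12.0) /io/opencv/modules/calib3d/src/undistort.dispatch.cpp:347: error: (-215:Assertion failed) CV_IS_MAT(_src) && CV_IS_MAT(_dst) && (_src->rows == 1 || _src->cols == 1) && (_dst->rows == 1 || _dst->cols == 1) && _src->cols + _src->rows - 1 == _dst->rows + _dst->cols - 1 && (CV_MAT_TYPE(_src->type) == CV_32FC2 || CV_MAT_TYPE(_src->type) == CV_64FC2) && (CV_MAT_TYPE(_dst->type) == CV_32FC2 || CV_MAT_TYPE(_dst->type) == CV_64FC2) in function 'cvUndistortPointsInternal'
```

```bash
python3 -m handwheel '[{"claw":0.4,"xyz":[-0.17,-0.07,0],"delta_rot":[0,0,-90]},{"claw":0.4,"xyz":[-0.17,-0.07,0],"delta_rot":[0,0,-90]},{"claw":0.4,"xyz":[-0.17,-0.07,0],"delta_rot":[0,0,-90]},{"claw":0.4,"xyz":[-0.17,-0.07,0],"delta_rot":[0,0,-90]},{"claw":0.4,"xyz":[-0.17,-0.07,0],"delta_rot":[0,0,-90]},{"claw":0.4,"xyz":[-0.17,-0.07,0],"delta_rot":[0,0,-90]},{"claw":0.4,"xyz":[-0.17,-0.07,0],"delta_rot":[0,0,-90]},{"claw":0.4,"xyz":[-0.17,-0.07,0],"delta_rot":[0,0,-90]},{"claw":0.4,"xyz":[-0.17,-0.07,0],"delta_rot":[0,0,-178]},{"claw":0.4,"xyz":[-0.17,-0.07,0],"delta_rot":[0,0,-178]},{"claw":0.4,"xyz":[-0.17,-0.07,0],"delta_rot":[0,0,-178]},{"claw":0.4,"xyz":[-0.17,-0.07,0],"delta_rot":[0,0,-178]},{"claw":0.4,"xyz":[-0.17,-0.07,0],"delta_rot":[0,0,-178]},{"claw":0.4,"xyz":[-0.17,-0.07,0],"delta_rot":[0,0,-178]},{"claw":0.4,"xyz":[-0.17,-0.07,0],"delta_rot":[0,0,-178]},{"claw":0.4,"xyz":[-0.17,-0.07,0],"delta_rot":[0,0,-178]},{"claw":0.4,"xyz":[-0.17,-0.07,0],"delta_rot":[0,0,-178]},{"claw":0.4,"xyz":[-0.17,-0.07,0],"delta_rot":[0,0,-178]}]' >/dev/null
python3 - <<'E'
from h import *
st()
a=eyes.camera("wrist"); c=proj([.481,-.17,.14],a)[0]; print(c);save(a,"w2.png",s=1.5)
print(disc(a,tuple(map(float,c))))
bx=[int(c[0]-30),int(c[1]-30),int(c[0]+30),int(c[1]+30)]
print(red(a,bx,.139))
for l in("recess","nut_top","plate","plate_tab"):
    print(l,[(np.round(d["point"],4).tolist(),round(d["score"],2)) for d in nets.tip_of(l,a)[:3]])
E
```

```text
t 5.62 tcp [ 0.4841 -0.0385  0.1966] F [-0.02  0.22 -0.81] T [ 0.375  0.028 -0.032] open 0.0512 grip 0.0 
x [ 0.4347 -0.8557  0.2808] y [-0.9006 -0.4144  0.1311] z [ 0.0042 -0.3099 -0.9508] q [ 0.871  0.839 -1.534  1.982  1.065  1.539  2.572]
[323.34663464  75.2455727 ]Traceback (most recent call last):
  File "<stdin>", line 4, in <module>
  File "h.py", line 25, in disc
    c=max(cs,key=cv2.contourArea); W=ray(c[:,0],p,.085)[:,:2]
ValueError: max() iterable argument is empty
```

View pics/w2.png

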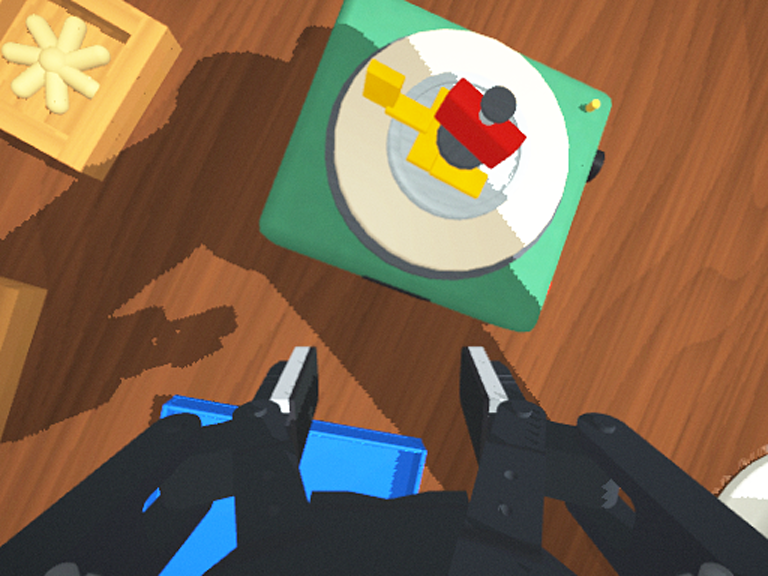

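I had the q7 sign backwards: a negative az raises q7, so it hit its limit. The earlier orientation was the right one. I'll check whether the commanded pose equals the measured pose, then go back.

```bash
python3 -m handwheel '[{"claw":0.4,"xyz":[0,0,0],"delta_rot":[0,0,0]}]'
python3 - <<'E'
from h import *
o,Rm=st()
c=np.radians(15.8); x=np.array([-np.cos(c),np.sin(c),0]); y=np.array([np.sin(c),np.cos(c),0]); T=np.c_[x,y,[0,0,-1]]
for ang in (0,30,45,60,90):  # ccw world offset of the target yaw
  T2=R.from_euler('z',ang,degrees=True).as_matrix()@T
  print(ang,"rot",np.degrees(R.from_matrix(Rm.T@T2).as_rotvec()).round(1),"xyz to (.48,-.169,.33)",(Rm.T@(np.array([.480,-.169,.33])-o["tcp_pos"])/.05).round(2))
E
```

```text
time: 5.8
tcp_pos: [0.4838, -0.0392, 0.1971]
tool_rot: [2.426, -1.526, 0.245]
wrist_force: [0.8, -0.3, 0.2]
opening: 0.0512
grasp_force: 0.0
t 5.8 tcp [ 0.4838 -0.0392  0.1971] F [ 0.78 -0.31  0.23] T [ 0.273 -0.024  0.025] open 0.0512 grip 0.0 
x [ 0.4325 -0.857   0.2802] y [-0.9016 -0.4118  0.1323] z [ 0.0021 -0.3099 -0.9508] q [ 0.872  0.839 -1.534  1.981  1.063  1.54   2.572]
0 rot [-14.7 -17.3 130.1] xyz to (.48,-.169,.33) [ 2.94  1.49 -1.72]
30 rot [ -8.9 -18.6 100.5] xyz to (.48,-.169,.33) [ 2.94  1.49 -1.72]
45 rot [ -6.1 -18.9  85.7] xyz to (.48,-.169,.33) [ 2.94  1.49 -1.72]
60 rot [ -3.5 -18.9  70.8] xyz to (.48,-.169,.33) [ 2.94  1.49 -1.72]
90 rot [  1.5 -18.4  41.1] xyz to (.48,-.169,.33) [ 2.94  1.49 -1.72]
```

```bash
python3 -m handwheel '[{"claw":0.4,"xyz":[2.9,1.5,-1.7],"delta_rot":[-9,-18.6,100.5]},{"claw":0.4,"xyz":[2.9,1.5,-1.7],"delta_rot":[-9,-18.6,100.5]},{"claw":0.4,"xyz":[2.9,1.5,-1.7],"delta_rot":[-9,-18.6,100.5]},{"claw":0.4,"xyz":[2.9,1.5,-1.7],"delta_rot":[-9,-18.6,100.5]},{"claw":0.4,"xyz":[2.9,1.5,-1.7],"delta_rot":[-9,-18.6,100.5]},{"claw":0.4,"xyz":[2.9,1.5,-1.7],"delta_rot":[-9,-18.6,100.5]},{"claw":0.4,"xyz":[2.94,1.49,-1.72],"delta_rot":[-14.7,-17.3,130.1]},{"claw":0.4,"xyz":[2.94,1.49,-1.72],"delta_rot":[-14.7,-17.3,130.1]},{"claw":0.4,"xyz":[2.94,1.49,-1.72],"delta_rot":[-14.7,-17.3,130.1]},{"claw":0.4,"xyz":[2.94,1.49,-1.72],"delta_rot":[-14.7,-17.3,130.1]},{"claw":0.4,"xyz":[2.94,1.49,-1.72],"delta_rot":[-14.7,-17.3,130.1]},{"claw":0.4,"xyz":[2.94,1.49,-1.72],"delta_rot":[-14.7,-17.3,130.1]},{"claw":0.4,"xyz":[2.94,1.49,-1.72],"delta_rot":[-14.7,-17.3,130.1]},{"claw":0.4,"xyz":[2.94,1.49,-1.72],"delta_rot":[-14.7,-17.3,130.1]},{"claw":0.4,"xyz":[2.94,1.49,-1.72],"delta_rot":[-14.7,-17.3,130.1]}]' >/dev/null
python3 - <<'E'
from h import *
st()
a=eyes.camera("wrist"); c=proj([.481,-.17,.14],a)[0]; print(c)
bx=[int(c[0]-30),int(c[1]-30),int(c[0]+30),int(c[1]+30)]
print(red(a,bx,.139))
print(disc(a,tuple(map(float,c))))
for l in("recess","nut_top","plate","plate_tab"):
    print(l,[(np.round(d["point"],4).tolist(),round(d["score"],2)) for d in nets.tip_of(l,a)[:2]])
E
```

```text
t 7.67 tcp [ 0.4805 -0.17    0.3307] F [ 0.35 -1.53  0.49] T [-0.043 -0.02  -0.014] open 0.0512 grip 0.0 
x [-0.9622  0.2724 -0.0022] y [2.724e-01 9.622e-01 8.000e-04] z [ 2.3e-03  2.0e-04 -1.0e+00] q [ 1.309  0.333 -1.242  1.757  0.328  1.286  1.284]
[259.05448707 167.49507104]
(array([ 0.47863699, -0.16755759]), (13.051070213317871, 47.271759033203125), np.float32(-16.029417), 293)
(array([ 0.47951812, -0.16905589]), 0.07837343215942383)
recess [([0.4807, -0.1665, 0.0948], 0.77)]
nut_top [([0.4841, -0.1711, 0.1366], 0.97)]
plate [([0.7113, -0.326, -0.0044], 0.72)]
plate_tab [([0.7256, -0.2554, 0.0429], 0.9), ([0.5344, -0.1729, 0.1323], 0.77)]
```

```bash
python3 -m handwheel '[{"claw":0.4,"xyz":[0.02,0.02,1],"delta_rot":[0,0,0]},{"claw":0.4,"xyz":[0.02,0.02,2],"delta_rot":[0,0,0]},{"claw":0.4,"xyz":[0.02,0.02,3],"delta_rot":[0,0,0]},{"claw":0.4,"xyz":[0.02,0.02,3.6],"delta_rot":[0,0,0]},{"claw":0.4,"xyz":[0.02,0.02,4],"delta_rot":[0,0,0]},{"claw":0.4,"xyz":[0.02,0.02,4.2],"delta_rot":[0,0,0]},{"claw":0.4,"xyz":[0.02,0.02,4.37],"delta_rot":[0,0,0]},{"claw":0.4,"xyz":[0.02,0.02,4.37],"delta_rot":[0,0,0]}]'
python3 - <<'E'
from h import *
st()
a=eyes.camera("wrist");save(a,"w3.png",s=1.5)
E
```

```text
time: 8.93
tcp_pos: [0.4799, -0.1683, 0.1117]
tool_rot: [0.432, 3.11, 0.001]
wrist_force: [-0.1, 0.2, -0.3]
opening: 0.0517
grasp_force: 0.0
t 8.93 tcp [ 0.4799 -0.1683  0.1117] F [-0.12  0.21 -0.28] T [ 0.019 -0.012 -0.018] open 0.0517 grip 0.0 
x [-0.9622  0.2725 -0.0015] y [2.725e-01 9.622e-01 9.000e-04] z [ 1.6e-03  4.0e-04 -1.0e+00] q [ 1.067  0.591 -0.992  1.99   0.634  0.905  1.033]
```

View pics/w3.png

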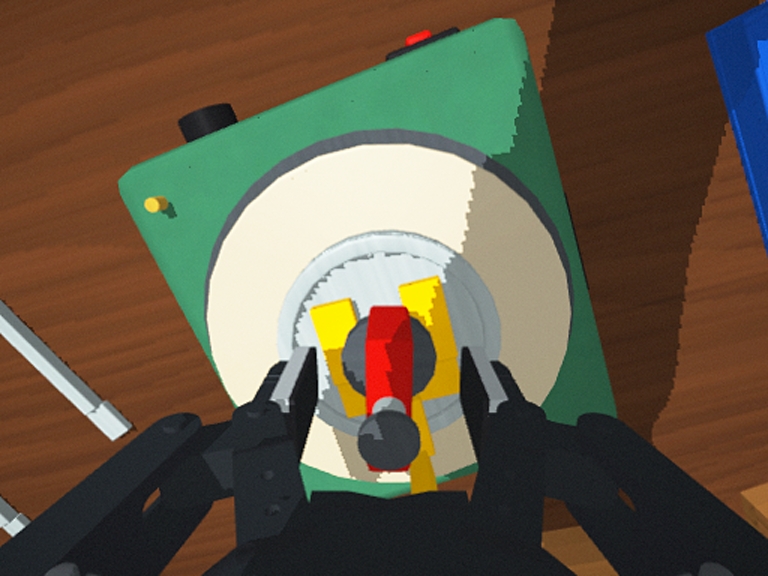

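The picture shows the fingers straddling the red bar, which is vertical at (388,360) and well centred, with the tab beyond the grip. Next I close.

```bash
python3 -m handwheel '[{"claw":1,"xyz":[0,0,0],"delta_rot":[0,0,0]},{"claw":1,"xyz":[0,0,0],"delta_rot":[0,0,0]},{"claw":1,"xyz":[0,0,0],"delta_rot":[0,0,0]},{"claw":1,"xyz":[0,0,0],"delta_rot":[0,0,0]},{"claw":1,"xyz":[0,0,0],"delta_rot":[0,0,0]}]' 40 >/dev/null; python3 -c "
from h import *
st()"
python3 -m handwheel '[{"claw":1,"xyz":[0,0,-0.004],"delta_rot":[0,0,5]},{"claw":1,"xyz":[0,0,-0.009],"delta_rot":[0,0,10]},{"claw":1,"xyz":[0,0,-0.009],"delta_rot":[0,0,10]}]' >/dev/null; python3 -c "
from h import *
st()"
```

```text
t 9.6 tcp [ 0.48   -0.1683  0.112 ] F [-0.82 -0.42  6.54] T [-0.045  0.256 -0.025] open 0.0132 grip 42.08596050739288 
x [-0.9622  0.2725 -0.0018] y [2.725e-01 9.622e-01 5.000e-04] z [ 0.0019  0.     -1.    ] q [ 1.067  0.59  -0.992  1.99   0.634  0.905  1.033]
t 9.97 tcp [ 0.48   -0.1684  0.1124] F [-1.16  0.84  6.15] T [-0.056  0.31   0.001] open 0.0133 grip 42.260043025016785 
x [-0.9006  0.4347 -0.0018] y [4.347e-01 9.006e-01 5.000e-04] z [ 1.8e-03 -3.0e-04 -1.0e+00] q [ 1.042  0.569 -0.953  1.99   0.601  0.89   0.886]
```

Torque is near zero, so it is easing. I keep going clockwise to about 80°, short of the earliest stop at 91.7°.

```bash
python3 -m handwheel '[{"claw":1,"xyz":[0,0,-0.009],"delta_rot":[0,0,10]},{"claw":1,"xyz":[0,0,-0.018],"delta_rot":[0,0,20]},{"claw":1,"xyz":[0,0,-0.027],"delta_rot":[0,0,30]},{"claw":1,"xyz":[0,0,-0.036],"delta_rot":[0,0,40]},{"claw":1,"xyz":[0,0,-0.036],"delta_rot":[0,0,40]}]' >/dev/null; python3 -c "
from h import *
st()"
python3 -m handwheel '[{"claw":1,"xyz":[0,0,-0.009],"delta_rot":[0,0,10]},{"claw":1,"xyz":[0,0,-0.018],"delta_rot":[0,0,20]},{"claw":1,"xyz":[0,0,-0.027],"delta_rot":[0,0,30]},{"claw":1,"xyz":[0,0,-0.027],"delta_rot":[0,0,30]}]' >/dev/null; python3 -c "
from h import *
st()"
```

```text
t 10.6 tcp [ 0.4797 -0.1686  0.1142] F [-2.26 -1.44  7.55] T [-0.251  0.43  -0.042] open 0.0131 grip 42.41833448410034 
x [-0.4119  0.9112 -0.0013] y [9.112e-01 4.119e-01 9.000e-04] z [ 1.4e-03 -8.0e-04 -1.0e+00] q [ 0.929  0.499 -0.794  1.993  0.476  0.841  0.294]
t 11.1 tcp [ 0.4795 -0.1686  0.1155] F [-2.39 -1.36  7.88] T [-0.216  0.638  0.047] open 0.0134 grip 42.524669766426086 
x [ 9.840e-02  9.951e-01 -6.000e-04] y [ 0.9951 -0.0984  0.001 ] z [ 9.e-04 -7.e-04 -1.e+00] q [ 0.839  0.459 -0.675  1.994  0.39   0.817 -0.156]
```

Turned 79.8° and still easy. Now 2° literal steps with a torque guard between them.

```bash
cat > g.py <<'E'
from h import *
import sys
o=robot.get_obs(); x=R.from_rotvec(o["tool_rot"]).as_matrix()[:,0]
print(round(o["time"],2),"turn",round((164.2-np.degrees(np.arctan2(x[1],x[0])))%360,2),"Tz",round(o["wrist_torque"][2],3),"z",round(o["tcp_pos"][2],4),"Fz",round(o["wrist_force"][2],1))
sys.exit(abs(o["wrist_torque"][2])>0.24)
E
python3 -m handwheel '[{"claw":1,"xyz":[0,0,-0.002],"delta_rot":[0,0,2]},{"claw":1,"xyz":[0,0,-0.002],"delta_rot":[0,0,2]}]' >/dev/null; python3 g.py &&
python3 -m handwheel '[{"claw":1,"xyz":[0,0,-0.002],"delta_rot":[0,0,2]},{"claw":1,"xyz":[0,0,-0.002],"delta_rot":[0,0,2]}]' >/dev/null; python3 g.py &&
python3 -m handwheel '[{"claw":1,"xyz":[0,0,-0.002],"delta_rot":[0,0,2]},{"claw":1,"xyz":[0,0,-0.002],"delta_rot":[0,0,2]}]' >/dev/null && python3 g.py &&
python3 -m handwheel '[{"claw":1,"xyz":[0,0,-0.002],"delta_rot":[0,0,2]},{"claw":1,"xyz":[0,0,-0.002],"delta_rot":[0,0,2]}]' >/dev/null && python3 g.py &&
python3 -m handwheel '[{"claw":1,"xyz":[0,0,-0.002],"delta_rot":[0,0,2]},{"claw":1,"xyz":[0,0,-0.002],"delta_rot":[0,0,2]}]' >/dev/null && python3 g.py &&
python3 -m handwheel '[{"claw":1,"xyz":[0,0,-0.002],"delta_rot":[0,0,2]},{"claw":1,"xyz":[0,0,-0.002],"delta_rot":[0,0,2]}]' >/dev/null && python3 g.py &&
python3 -m handwheel '[{"claw":1,"xyz":[0,0,-0.002],"delta_rot":[0,0,2]},{"claw":1,"xyz":[0,0,-0.002],"delta_rot":[0,0,2]}]' >/dev/null && python3 g.py &&
python3 -m handwheel '[{"claw":1,"xyz":[0,0,-0.002],"delta_rot":[0,0,2]},{"claw":1,"xyz":[0,0,-0.002],"delta_rot":[0,0,2]}]' >/dev/null && python3 g.py
```

```text
11.35 turn 81.76 Tz 0.147 z 0.1156 Fz 7.3
11.35 turn 81.76 Tz 0.147 z 0.1156 Fz 7.3False
False
```

```bash
sed -i 's/sys.exit(\(.*\))$/sys.exit(int(\1))/' g.py
python3 -m handwheel '[{"claw":1,"xyz":[0,0,-0.002],"delta_rot":[0,0,2]},{"claw":1,"xyz":[0,0,-0.002],"delta_rot":[0,0,2]}]' >/dev/null && python3 g.py &&
python3 -m handwheel '[{"claw":1,"xyz":[0,0,-0.002],"delta_rot":[0,0,2]},{"claw":1,"xyz":[0,0,-0.002],"delta_rot":[0,0,2]}]' >/dev/null && python3 g.py &&
python3 -m handwheel '[{"claw":1,"xyz":[0,0,-0.002],"delta_rot":[0,0,2]},{"claw":1,"xyz":[0,0,-0.002],"delta_rot":[0,0,2]}]' >/dev/null && python3 g.py &&
python3 -m handwheel '[{"claw":1,"xyz":[0,0,-0.002],"delta_rot":[0,0,2]},{"claw":1,"xyz":[0,0,-0.002],"delta_rot":[0,0,2]}]' >/dev/null && python3 g.py &&
python3 -m handwheel '[{"claw":1,"xyz":[0,0,-0.002],"delta_rot":[0,0,2]},{"claw":1,"xyz":[0,0,-0.002],"delta_rot":[0,0,2]}]' >/dev/null && python3 g.py &&
python3 -m handwheel '[{"claw":1,"xyz":[0,0,-0.002],"delta_rot":[0,0,2]},{"claw":1,"xyz":[0,0,-0.002],"delta_rot":[0,0,2]}]' >/dev/null && python3 g.py &&
python3 -m handwheel '[{"claw":1,"xyz":[0,0,-0.002],"delta_rot":[0,0,2]},{"claw":1,"xyz":[0,0,-0.002],"delta_rot":[0,0,2]}]' >/dev/null && python3 g.py &&
python3 -m handwheel '[{"claw":1,"xyz":[0,0,-0.002],"delta_rot":[0,0,2]},{"claw":1,"xyz":[0,0,-0.002],"delta_rot":[0,0,2]}]' >/dev/null && python3 g.py
```

```text
11.6 turn 83.76 Tz 0.074 z 0.1156 Fz 7.8
11.85 turn 85.76 Tz 0.122 z 0.1157 Fz 8.1
12.1 turn 87.76 Tz 0.184 z 0.1158 Fz 7.7
12.35 turn 89.75 Tz 0.163 z 0.1159 Fz 8.2
12.6 turn 91.75 Tz 0.22 z 0.116 Fz 8.2
12.85 turn 93.75 Tz 0.123 z 0.1161 Fz 7.8
13.1 turn 95.75 Tz 0.101 z 0.1161 Fz 7.5
13.35 turn 97.75 Tz 0.107 z 0.1163 Fz 8.0
```

```bash
cat > g.py <<'E'
from h import *
import sys
T=[]
for i in range(3):
    o=robot.get_obs(); T.append(o["wrist_torque"][2])
    if i<2: eyes.camera("side")
x=R.from_rotvec(o["tool_rot"]).as_matrix()[:,0]
print(round(o["time"],2),"turn",round((164.2-np.degrees(np.arctan2(x[1],x[0])))%360,2),"Tz",round(np.mean(T),3),"z",round(o["tcp_pos"][2],4),"Fz",round(o["wrist_force"][2],1))
sys.exit(int(np.mean(T)>0.22))
E
python3 -m handwheel '[{"claw":1,"xyz":[0,0,-0.001],"delta_rot":[0,0,1.5]},{"claw":1,"xyz":[0,0,-0.001],"delta_rot":[0,0,1.5]}]' >/dev/null && python3 g.py &&
python3 -m handwheel '[{"claw":1,"xyz":[0,0,-0.001],"delta_rot":[0,0,1.5]},{"claw":1,"xyz":[0,0,-0.001],"delta_rot":[0,0,1.5]}]' >/dev/null && python3 g.py &&
python3 -m handwheel '[{"claw":1,"xyz":[0,0,-0.002],"delta_rot":[0,0,1.5]},{"claw":1,"xyz":[0,0,-0.002],"delta_rot":[0,0,1.5]}]' >/dev/null && python3 g.py &&
python3 -m handwheel '[{"claw":1,"xyz":[0,0,-0.001],"delta_rot":[0,0,1.5]},{"claw":1,"xyz":[0,0,-0.001],"delta_rot":[0,0,1.5]}]' >/dev/null && python3 g.py &&
python3 -m handwheel '[{"claw":1,"xyz":[0,0,-0.001],"delta_rot":[0,0,1.5]},{"claw":1,"xyz":[0,0,-0.001],"delta_rot":[0,0,1.5]}]' >/dev/null && python3 g.py &&
python3 -m handwheel '[{"claw":1,"xyz":[0,0,-0.002],"delta_rot":[0,0,1.5]},{"claw":1,"xyz":[0,0,-0.002],"delta_rot":[0,0,1.5]}]' >/dev/null && python3 g.py &&
python3 -m handwheel '[{"claw":1,"xyz":[0,0,-0.001],"delta_rot":[0,0,1.5]},{"claw":1,"xyz":[0,0,-0.001],"delta_rot":[0,0,1.5]}]' >/dev/null && python3 g.py &&
python3 -m handwheel '[{"claw":1,"xyz":[0,0,-0.001],"delta_rot":[0,0,1.5]},{"claw":1,"xyz":[0,0,-0.001],"delta_rot":[0,0,1.5]}]' >/dev/null && python3 g.py &&
python3 -m handwheel '[{"claw":1,"xyz":[0,0,-0.002],"delta_rot":[0,0,1.5]},{"claw":1,"xyz":[0,0,-0.002],"delta_rot":[0,0,1.5]}]' >/dev/null && python3 g.py &&
python3 -m handwheel '[{"claw":1,"xyz":[0,0,-0.001],"delta_rot":[0,0,1.5]},{"claw":1,"xyz":[0,0,-0.001],"delta_rot":[0,0,1.5]}]' >/dev/null && python3 g.py &&
python3 -m handwheel '[{"claw":1,"xyz":[0,0,-0.001],"delta_rot":[0,0,1.5]},{"claw":1,"xyz":[0,0,-0.001],"delta_rot":[0,0,1.5]}]' >/dev/null && python3 g.py &&
python3 -m handwheel '[{"claw":1,"xyz":[0,0,-0.002],"delta_rot":[0,0,1.5]},{"claw":1,"xyz":[0,0,-0.002],"delta_rot":[0,0,1.5]}]' >/dev/null && python3 g.py
```

```text
13.7 turn 99.23 Tz 0.145 z 0.1163 Fz 7.2
14.05 turn 100.73 Tz 0.148 z 0.1164 Fz 8.5
14.4 turn 102.23 Tz 0.091 z 0.1165 Fz 7.4
14.75 turn 103.73 Tz 0.124 z 0.1165 Fz 7.7
15.1 turn 105.23 Tz 0.166 z 0.1166 Fz 7.9
15.45 turn 106.73 Tz 0.145 z 0.1167 Fz 8.3
15.8 turn 108.21 Tz 0.254 z 0.1167 Fz 6.4
```

```bash
python3 g.py; python3 -m handwheel '[{"claw":1,"xyz":[0,0,-0.001],"delta_rot":[0,0,0.7]},{"claw":1,"xyz":[0,0,-0.001],"delta_rot":[0,0,0.7]}]' >/dev/null ; python3 g.py
```

```text
15.9 turn 108.2 Tz 0.265 z 0.1167 Fz 7.7
16.25 turn 108.89 Tz 0.347 z 0.1166 Fz 7.5
```

The torque climbs steeply (0.25 → 0.35 N m in 0.7°), so the nut is at its end stop. I release, rise, and turn back to the tab orientation.

```bash
python3 -m handwheel '[{"claw":0.5,"xyz":[0,0,0],"delta_rot":[0,0,0]},{"claw":0.5,"xyz":[0,0,0],"delta_rot":[0,0,0]},{"claw":0.5,"xyz":[0,0,0],"delta_rot":[0,0,0]},{"claw":0.5,"xyz":[0,0,-0.5],"delta_rot":[0,0,0]},{"claw":0.5,"xyz":[0,0,-1],"delta_rot":[0,0,0]},{"claw":0.5,"xyz":[0,0,-2],"delta_rot":[0,0,-10]},{"claw":0.5,"xyz":[0,0,-3],"delta_rot":[0,0,-20]},{"claw":0.5,"xyz":[0,0,-3],"delta_rot":[0,0,-30]},{"claw":0.5,"xyz":[0,0,-3],"delta_rot":[0,0,-40]},{"claw":0.5,"xyz":[0,0,-3],"delta_rot":[0,0,-50]},{"claw":0.5,"xyz":[0,0,-3],"delta_rot":[0,0,-60]},{"claw":0.5,"xyz":[0,0,-3],"delta_rot":[0,0,-70]},{"claw":0.5,"xyz":[0,0,-3],"delta_rot":[0,0,-80]},{"claw":0.5,"xyz":[0,0,-3],"delta_rot":[0,0,-90]},{"claw":0.5,"xyz":[0,0,-3],"delta_rot":[0,0,-100]},{"claw":0.5,"xyz":[0,0,-3],"delta_rot":[0,0,-110]},{"claw":0.5,"xyz":[0,0,-3],"delta_rot":[0,0,-118]},{"claw":0.5,"xyz":[0,0,-3],"delta_rot":[0,0,-124]},{"claw":0.5,"xyz":[0,0,-3],"delta_rot":[0,0,-124]},{"claw":0.5,"xyz":[0,0,-3],"delta_rot":[0,0,-124]}]' >/dev/null
python3 - <<'E'
from h import *
st()
a=eyes.camera("wrist");save(a,"w4.png",s=1.5)
for l in("recess","nut_top","plate","plate_tab"):
    print(l,[(np.round(d["point"],4).tolist(),round(d["score"],2)) for d in nets.tip_of(l,a)[:2]])
b=eyes.camera("top")
for l in("nut_top","plate","plate_tab"):
    print(l,[(np.round(d["point"],4).tolist(),round(d["score"],2)) for d in nets.tip_of(l,b)[:2]])
E
```

```text
t 18.75 tcp [ 0.4794 -0.1682  0.2664] F [-0.04  0.03 -0.52] T [ 0.01   0.007 -0.006] open 0.0429 grip 0.0 
x [-0.9998  0.0194 -0.0011] y [1.940e-02 9.998e-01 8.000e-04] z [ 1.2e-03  7.0e-04 -1.0e+00] q [ 1.146  0.325 -1.03   1.849  0.305  1.138  1.561]
recess [([0.482, -0.1681, 0.0932], 0.86)]
nut_top [([0.4833, -0.1695, 0.1429], 0.59), ([0.4773, -0.1725, -0.001], 0.4)]
plate [([0.4795, -0.1675, 0.0989], 0.8)]
plate_tab [([0.5349, -0.1731, 0.1338], 0.7), ([0.7272, -0.2552, 0.0474], 0.53)]
nut_top [([0.4799, -0.1706, 0.1445], 0.48)]
plate [([0.712, -0.3231, 0.0012], 0.57), ([0.4812, -0.1677, 0.0948], 0.45)]
plate_tab [([0.7229, -0.2527, 0.047], 0.74)]
```

View pics/w4.png

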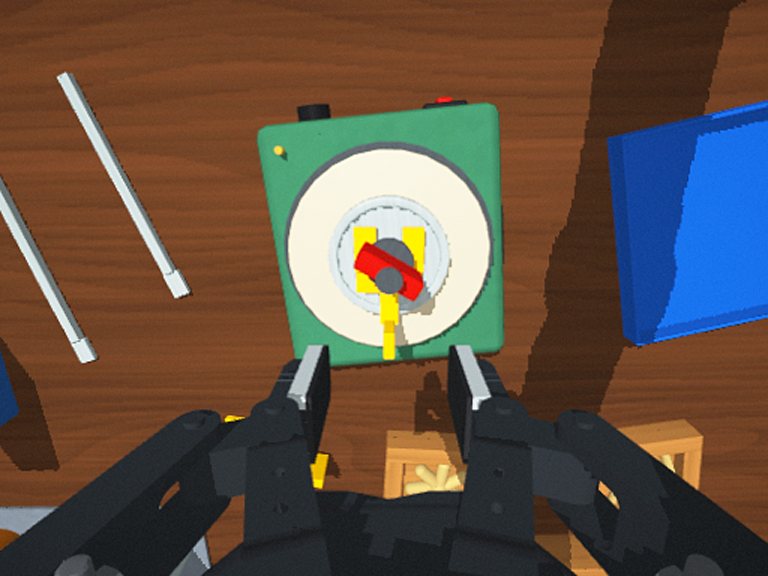

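The picture shows the nut bar turned, with the plate's arms at (365,260) and (413,250). Its tab at (389,340) is nearly aligned with tool x. Now I measure the tab and the plate yaw.

```bash
python3 - <<'E'
from h import *
a=eyes.camera("wrist")
px,_=yel(a,(230,145,290,245),.099)
for lo,hi,z,n in((148,165,.099,"arms"),(172,196,.099,"arms2"),(202,218,.103,"bridge"),(220,236,.129,"tab")):
  for v in range(lo,hi,3):
    c=px[px[:,1]==v][:,0]
    if len(c):
      W=ray([[c.min()-.5,v],[c.max()+.5,v]],a,z); print(n,v,c.min(),c.max(),W[:,:2].round(4).tolist(),"mid",W[:,:2].mean(0).round(4),"w",round(abs(W[0,1]-W[1,1])*1000,1))
print("lowest row",px[:,1].max(), ray([[259,px[:,1].max()]],a,.129).round(4))
print(disc(a,(259.,165.)))
E
```

```text
arms 151 237 280 [[0.4558, -0.1924], [0.4566, -0.1445]] mid [ 0.4562 -0.1684] w 47.8
arms 154 236 282 [[0.4591, -0.1936], [0.46, -0.1423]] mid [ 0.4595 -0.1679] w 51.3
arms 157 236 282 [[0.4624, -0.1937], [0.4633, -0.1423]] mid [ 0.4628 -0.168 ] w 51.4
arms 160 236 282 [[0.4657, -0.1938], [0.4666, -0.1423]] mid [ 0.4662 -0.1681] w 51.6
arms 163 236 282 [[0.469, -0.194], [0.47, -0.1423]] mid [ 0.4695 -0.1681] w 51.7
arms2 172 237 281 [[0.4792, -0.1933], [0.4801, -0.1433]] mid [ 0.4797 -0.1683] w 50.0
arms2 175 276 281 [[0.4834, -0.15], [0.4835, -0.1433]] mid [ 0.4835 -0.1466] w 6.7
arms2 178 276 281 [[0.4869, -0.15], [0.487, -0.1433]] mid [ 0.4869 -0.1466] w 6.7
arms2 181 237 281 [[0.4896, -0.1937], [0.4905, -0.1432]] mid [ 0.49   -0.1685] w 50.5
arms2 184 238 245 [[0.4931, -0.1927], [0.4933, -0.1837]] mid [ 0.4932 -0.1882] w 9.0
arms2 187 238 248 [[0.4966, -0.1929], [0.4968, -0.1805]] mid [ 0.4967 -0.1867] w 12.4
arms2 190 238 250 [[0.5002, -0.193], [0.5004, -0.1783]] mid [ 0.5003 -0.1856] w 14.7
arms2 193 238 252 [[0.5037, -0.1931], [0.504, -0.1761]] mid [ 0.5039 -0.1846] w 17.0
bri
[... 411 characters left out ...]
282 -0.1692] w 12.6
bridge 217 256 262 [[0.5318, -0.1732], [0.5319, -0.1652]] mid [ 0.5319 -0.1692] w 8.1
tab 220 256 262 [[0.5245, -0.1728], [0.5246, -0.1654]] mid [ 0.5245 -0.1691] w 7.4
tab 223 256 262 [[0.5279, -0.1729], [0.5281, -0.1655]] mid [ 0.528  -0.1692] w 7.4
tab 226 256 262 [[0.5314, -0.173], [0.5315, -0.1655]] mid [ 0.5315 -0.1692] w 7.4
tab 229 256 262 [[0.5349, -0.173], [0.535, -0.1656]] mid [ 0.5349 -0.1693] w 7.5
tab 232 255 262 [[0.5384, -0.1742], [0.5385, -0.1656]] mid [ 0.5384 -0.1699] w 8.6
tab 235 256 262 [[0.5419, -0.1732], [0.5421, -0.1657]] mid [ 0.542  -0.1694] w 7.5
lowest row 239 [[ 0.5467 -0.1695  0.129 ]]
(array([ 0.47947422, -0.16878068]), 0.07808244228363037)
```

```bash
python3 -m handwheel '[{"claw":0.5,"xyz":[-1.13,0,0],"delta_rot":[0,0,0]},{"claw":0.5,"xyz":[-1.13,0,0.8],"delta_rot":[0,0,0]},{"claw":0.5,"xyz":[-1.13,0,1.7],"delta_rot":[0,0,0]},{"claw":0.5,"xyz":[-1.13,0,2.4],"delta_rot":[0,0,0]},{"claw":0.5,"xyz":[-1.13,0,2.8],"delta_rot":[0,0,0]},{"claw":0.5,"xyz":[-1.13,0,3.17],"delta_rot":[0,0,0]},{"claw":0.5,"xyz":[-1.13,0,3.17],"delta_rot":[0,0,0]}]' >/dev/null
python3 - <<'E'
from h import *
st()
a=eyes.camera("wrist");save(a,"w5.png",s=1.5)
E
```

```text
t 20.12 tcp [ 0.5357 -0.1691  0.1073] F [ 0.82 -0.71 -0.17] T [ 0.005  0.001 -0.018] open 0.0427 grip 0.0 
x [-0.9998  0.0176  0.    ] y [0.0176 0.9998 0.0012] z [ 0.      0.0012 -1.    ] q [ 0.902  0.625 -0.849  1.865  0.583  0.92   1.331]
```

View pics/w5.png

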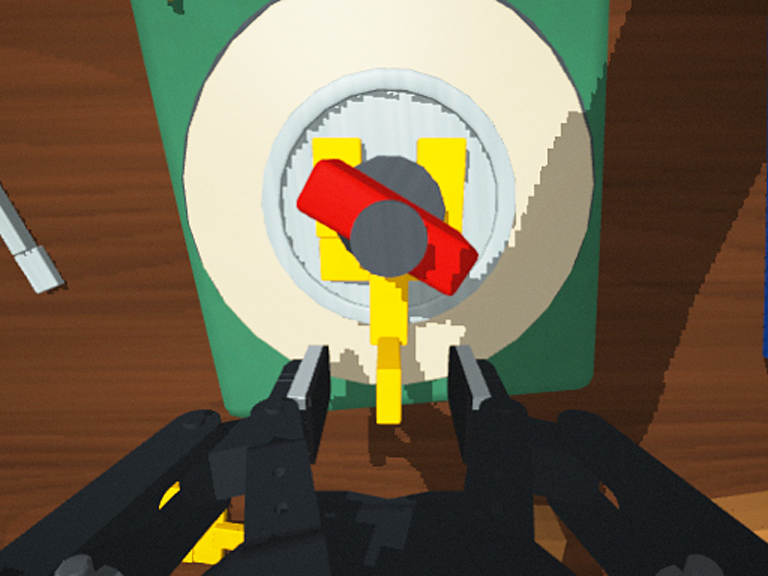

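The tab at (389,380) is centred between the fingers. I close, then lift about 5.3 mm.

```bash
python3 -m handwheel '[{"claw":1,"xyz":[0,0,0],"delta_rot":[0,0,0]},{"claw":1,"xyz":[0,0,0],"delta_rot":[0,0,0]},{"claw":1,"xyz":[0,0,0],"delta_rot":[0,0,0]},{"claw":1,"xyz":[0,0,0],"delta_rot":[0,0,0]},{"claw":1,"xyz":[0,0,0],"delta_rot":[0,0,0]}]' 50 >/dev/null; python3 -c "
from h import *
st()"
python3 -m handwheel '[{"claw":1,"xyz":[0,0,-0.03],"delta_rot":[0,0,0]},{"claw":1,"xyz":[0,0,-0.06],"delta_rot":[0,0,0]},{"claw":1,"xyz":[0,0,-0.09],"delta_rot":[0,0,0]},{"claw":1,"xyz":[0,0,-0.106],"delta_rot":[0,0,0]},{"claw":1,"xyz":[0,0,-0.106],"delta_rot":[0,0,0]},{"claw":1,"xyz":[0,0,-0.106],"delta_rot":[0,0,0]}]' >/dev/null
python3 - <<'E'
from h import *
st()
a=eyes.camera("wrist");save(a,"w6.png",s=1.5)
E
```

```text
t 20.8 tcp [ 0.5369 -0.1693  0.1091] F [-0.06  0.04  6.31] T [ 0.011  0.232 -0.044] open 0.0066 grip 53.423895835876465 
x [-0.9998  0.0177 -0.0028] y [ 1.770e-02  9.998e-01 -1.000e-04] z [ 2.8e-03 -2.0e-04 -1.0e+00] q [ 0.903  0.623 -0.85   1.864  0.583  0.921  1.331]
t 21.55 tcp [ 0.5361 -0.1691  0.1133] F [ 0.17  0.44 -1.19] T [ 0.043 -0.066  0.012] open 0.007 grip 52.54954218864441 
x [-0.9998  0.0176 -0.0012] y [1.760e-02 9.998e-01 7.000e-04] z [ 1.2e-03  7.0e-04 -1.0e+00] q [ 0.907  0.617 -0.855  1.862  0.576  0.929  1.337]
```

View pics/w6.png

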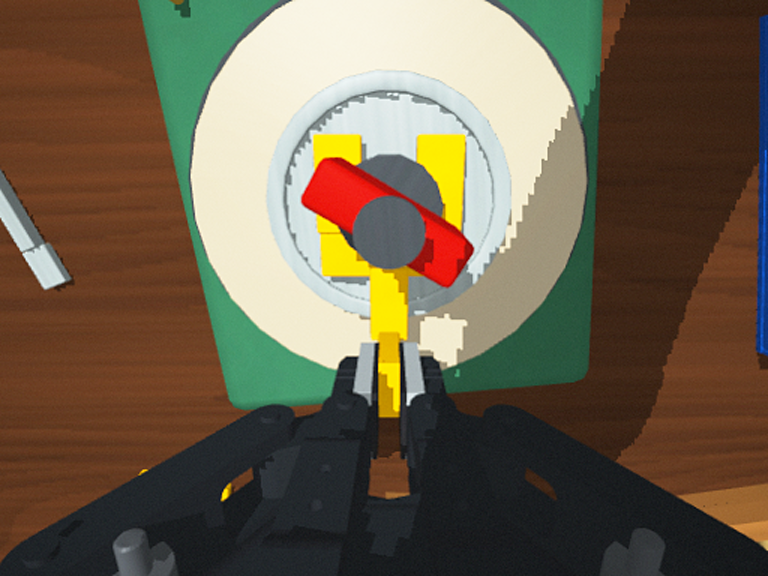

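Fz of about −1.2 N matches the plate's weight. Actual tool rise was about 4.2 mm, so I raise another 1.1 mm, check, then draw out.

```bash
python3 -m handwheel '[{"claw":1,"xyz":[0,0,-0.022],"delta_rot":[0,0,0]},{"claw":1,"xyz":[0,0,-0.022],"delta_rot":[0,0,0]}]' ; python3 -m handwheel '[{"claw":1,"xyz":[-0.08,0,0],"delta_rot":[0,0,0]},{"claw":1,"xyz":[-0.16,0,0],"delta_rot":[0,0,0]},{"claw":1,"xyz":[-0.24,0,0],"delta_rot":[0,0,0]},{"claw":1,"xyz":[-0.24,0,0],"delta_rot":[0,0,0]}]'
```

```text
time: 21.85
tcp_pos: [0.5362, -0.1691, 0.1146]
tool_rot: [0.028, 3.14, 0.001]
wrist_force: [-0.0, -0.2, -1.2]
opening: 0.0069
grasp_force: 52.5
time: 22.35
tcp_pos: [0.5486, -0.1692, 0.1145]
tool_rot: [0.027, 3.14, 0.001]
wrist_force: [0.8, -0.0, -1.0]
opening: 0.0065
grasp_force: 52.5
```

No drag. I carry on to about 75 mm in total, then rise.

```bash
python3 -m handwheel '[{"claw":1,"xyz":[-0.2,0,0],"delta_rot":[0,0,0]},{"claw":1,"xyz":[-0.4,0,0],"delta_rot":[0,0,0]},{"claw":1,"xyz":[-0.6,0,0],"delta_rot":[0,0,0]},{"claw":1,"xyz":[-0.8,0,0],"delta_rot":[0,0,0]},{"claw":1,"xyz":[-1.0,0,0],"delta_rot":[0,0,0]},{"claw":1,"xyz":[-1.25,0,0],"delta_rot":[0,0,0]},{"claw":1,"xyz":[-1.25,0,-0.2],"delta_rot":[0,0,0]},{"claw":1,"xyz":[-1.25,0,-0.8],"delta_rot":[0,0,0]},{"claw":1,"xyz":[-1.25,0,-1.4],"delta_rot":[0,0,0]},{"claw":1,"xyz":[-1.25,0,-1.4],"delta_rot":[0,0,0]}]' >/dev/null
python3 - <<'E'
from h import *
st()
a=eyes.camera("wrist");save(a,"w7.png",s=1.5)
b=eyes.camera("top")
for l in("tray","spare_ring","plate","plate_tab"):
    for n,p in(("w",a),("t",b)): print(n,l,[(np.round(d["point"],4).tolist(),round(d["score"],2)) for d in nets.tip_of(l,p)[:3]])
# tray outline in top: region -> min area rect at rim z .026
for d in nets.silhouettes("tray",b)[:1]:
    ys,xs=np.nonzero(d["region"]); W=ray(np.c_[xs,ys],b,.026)[:,:2]; r=cv2.minAreaRect((W*1000).astype(np.float32)); print("tray rect",r)
E
```

```text
t 23.6 tcp [ 0.6123 -0.1705  0.1879] F [ 0.84 -0.76 -1.47] T [-0.008 -0.079  0.021] open 0.0065 grip 52.5955867767334 
x [-0.9998  0.0176 -0.0063] y [ 1.760e-02  9.998e-01 -8.000e-04] z [ 6.3e-03 -9.0e-04 -1.0e+00] q [ 0.836  0.639 -0.876  1.626  0.533  1.126  1.377]
w tray []
t tray [([0.4717, 0.1505, -0.0011], 0.74)]
w spare_ring []
t spare_ring [([0.5189, 0.2299, 0.0037], 0.57)]
w plate [([0.7129, -0.3261, -0.0052], 0.82)]
t plate [([0.5544, -0.1686, 0.1701], 0.55), ([0.7604, 0.1056, 0.0034], 0.38), ([0.4847, 0.4544, 0.0008], 0.26)]
w plate_tab [([0.6118, -0.174, 0.209], 0.83), ([0.7276, -0.2555, 0.0453], 0.66), ([0.4807, -0.1677, 0.096], 0.28)]
t plate_tab [([0.6103, -0.1685, 0.2095], 0.77)]
tray rect ((468.0649719238281, 151.21112060546875), (204.6121368408203, 203.24752807617188), 12.638931274414062)
```

View pics/w7.png

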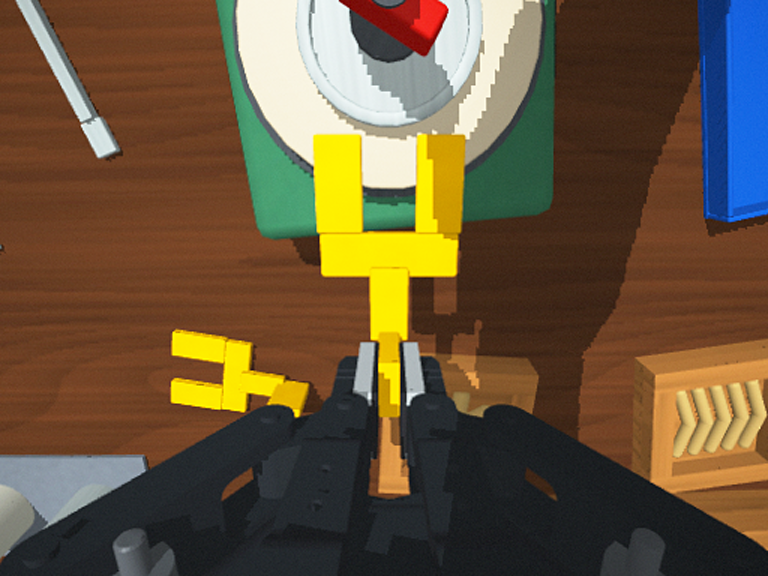

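The plate is held cleanly and is clear of the spindle, and the nut stays where I left it. Now I carry it over the tray, aiming the TCP at about (0.501, 0.130).

```bash
python3 -m handwheel '[{"claw":1,"xyz":[0.2,0.5,-0.2],"delta_rot":[0,0,0]},{"claw":1,"xyz":[0.4,1.2,-0.2],"delta_rot":[0,0,0]},{"claw":1,"xyz":[0.7,2,-0.2],"delta_rot":[0,0,0]},{"claw":1,"xyz":[1.1,3,-0.2],"delta_rot":[0,0,0]},{"claw":1,"xyz":[1.5,4,-0.2],"delta_rot":[0,0,0]},{"claw":1,"xyz":[2,5,-0.2],"delta_rot":[0,0,0]},{"claw":1,"xyz":[2.2,5.6,0],"delta_rot":[0,0,0]},{"claw":1,"xyz":[2.33,5.97,0.4],"delta_rot":[0,0,0]},{"claw":1,"xyz":[2.33,5.97,1],"delta_rot":[0,0,0]},{"claw":1,"xyz":[2.33,5.97,1.6],"delta_rot":[0,0,0]},{"claw":1,"xyz":[2.33,5.97,2],"delta_rot":[0,0,0]},{"claw":1,"xyz":[2.33,5.97,2],"delta_rot":[0,0,0]},{"claw":1,"xyz":[2.33,5.97,2],"delta_rot":[0,0,0]}]' >/dev/null
python3 - <<'E'
from h import *
st()
a=eyes.camera("wrist");save(a,"w8.png",s=1.5)
for l in("tray","spare_ring","plate","plate_tab"):
    for n,p in(("w",a),): print(n,l,[(np.round(d["point"],4).tolist(),round(d["score"],2)) for d in nets.tip_of(l,p)[:3]])
E
```

```text
t 25.77 tcp [0.5    0.1307 0.0856] F [ 0.13 -0.26 -1.88] T [ 0.041 -0.04  -0.01 ] open 0.0067 grip 52.44041919708252 
x [-0.9998  0.0174 -0.0026] y [0.0174 0.9998 0.0013] z [ 0.0027  0.0012 -1.    ] q [ 0.373  0.595 -0.859  1.988  0.61   0.834  0.724]
w tray [([0.4714, 0.1487, 0.0023], 0.87)]
w spare_ring [([0.5222, 0.2285, 0.0006], 0.84)]
w plate []
w plate_tab [([0.5003, 0.127, 0.1076], 0.8)]
```

View pics/w8.png

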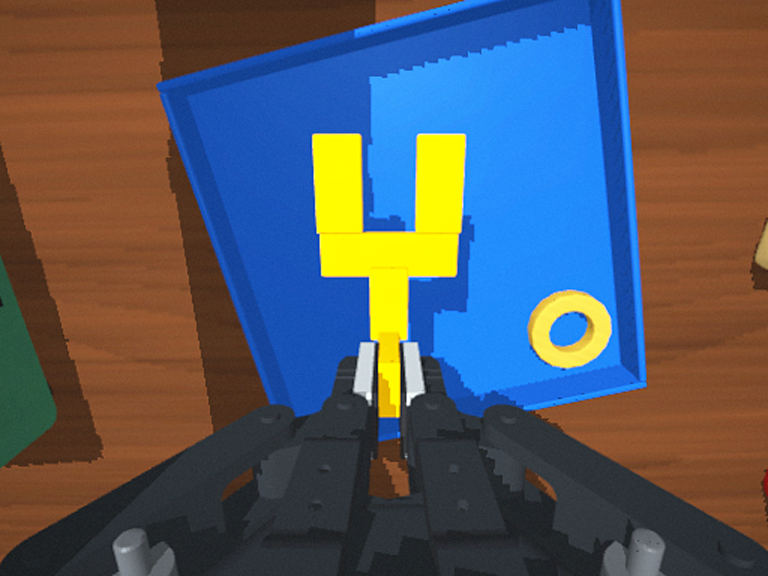

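The plate hangs level over the tray floor, with the ring at (570,330) well clear. I lower it slowly.

```bash
python3 -m handwheel '[{"claw":1,"xyz":[0,0,0.4],"delta_rot":[0,0,0]},{"claw":1,"xyz":[0,0,0.8],"delta_rot":[0,0,0]},{"claw":1,"xyz":[0,0,1.1],"delta_rot":[0,0,0]},{"claw":1,"xyz":[0,0,1.2],"delta_rot":[0,0,0]},{"claw":1,"xyz":[0,0,1.24],"delta_rot":[0,0,0]},{"claw":1,"xyz":[0,0,1.24],"delta_rot":[0,0,0]}]'; python3 -m handwheel '[{"claw":1,"xyz":[0,0,0.015],"delta_rot":[0,0,0]},{"claw":1,"xyz":[0,0,0.03],"delta_rot":[0,0,0]},{"claw":1,"xyz":[0,0,0.045],"delta_rot":[0,0,0]},{"claw":1,"xyz":[0,0,0.06],"delta_rot":[0,0,0]},{"claw":1,"xyz":[0,0,0.06],"delta_rot":[0,0,0]}]'
```

```text
time: 26.78
tcp_pos: [0.4998, 0.1304, 0.0228]
tool_rot: [0.027, 3.14, 0.001]
wrist_force: [-0.3, 0.1, -1.7]
opening: 0.0071
grasp_force: 52.5
time: 27.4
tcp_pos: [0.4998, 0.1301, 0.0201]
tool_rot: [0.028, 3.14, 0.0]
wrist_force: [-1.1, -1.1, 4.6]
opening: 0.0068
grasp_force: 53.4
```

```bash
python3 -m handwheel '[{"claw":1,"xyz":[0,0,-0.006],"delta_rot":[0,0,0]},{"claw":0.8,"xyz":[0,0,-0.006],"delta_rot":[0,0,0]},{"claw":0.6,"xyz":[0,0,-0.006],"delta_rot":[0,0,0]},{"claw":0.6,"xyz":[0,0,-0.006],"delta_rot":[0,0,0]},{"claw":0.6,"xyz":[0,0,-0.2],"delta_rot":[0,0,0]},{"claw":0.6,"xyz":[0,0,-0.6],"delta_rot":[0,0,0]},{"claw":0.6,"xyz":[0,0,-1.4],"delta_rot":[0,0,0]},{"claw":0.6,"xyz":[0,0,-2.4],"delta_rot":[0,0,0]},{"claw":0.6,"xyz":[0,0,-3.2],"delta_rot":[0,0,0]},{"claw":0.6,"xyz":[0,0,-3.2],"delta_rot":[0,0,0]}]'
python3 - <<'E'
from h import *
a=eyes.camera("wrist");b=eyes.camera("side")
im=np.hstack([a["image"],b["image"][90:474,100:356]])[:,:,::-1]
cv2.imwrite("pics/f.png",cv2.resize(np.ascontiguousarray(im),(800,int(im.shape[0]*800/im.shape[1]))))
for l in("nut_top","spare_ring","plate","plate_tab","tray"):
    for n,p in(("w",a),("s",b)): print(n,l,[(np.round(d["point"],4).tolist(),round(d["score"],2)) for d in nets.tip_of(l,p)[:2]])
E
```

```text
time: 28.65
tcp_pos: [0.5017, 0.1311, 0.184]
tool_rot: [0.027, 3.133, 0.002]
wrist_force: [0.6, -0.3, -0.1]
opening: 0.0337
grasp_force: 0.0Traceback (most recent call last):
  File "<stdin>", line 3, in <module>
    return _nx.concatenate(arrs, 1, dtype=dtype, casting=casting)
           ~~~~~~~~~~~~~~~^^^^^^^^^^^^^^^^^^^^^^^^^^^^^^^^^^^^^^^
ValueError: all the input array dimensions except for the concatenation axis must match exactly, but along dimension 0, the array at index 0 has size 384 and the array at index 1 has size 294
```

```bash
python3 - <<'E'
from h import *
a=eyes.camera("wrist");b=eyes.camera("side")
im=np.hstack([a["image"],b["image"][:,100:356]])[:,:,::-1]
cv2.imwrite("pics/f.png",cv2.resize(np.ascontiguousarray(im),(800,400)))
for l in("nut_top","plate","plate_tab"):
    for n,p in(("w",a),("s",b)): print(n,l,[(np.round(d["point"],4).tolist(),round(d["score"],2)) for d in nets.tip_of(l,p)[:2]])
E
```

```text
w nut_top [([0.4825, -0.1705, -0.0001], 0.66)]
s nut_top [([0.4806, -0.1675, 0.1456], 0.6)]
w plate [([0.4421, 0.1284, 0.0077], 0.71)]
s plate [([0.7176, -0.3274, 0.0021], 0.96), ([0.4462, 0.1312, 0.0049], 0.75)]
w plate_tab [([0.4961, 0.1279, 0.0381], 0.6)]
s plate_tab [([0.7279, -0.2529, 0.0467], 0.79), ([0.4997, 0.1344, 0.0408], 0.77)]
```

View pics/f.png

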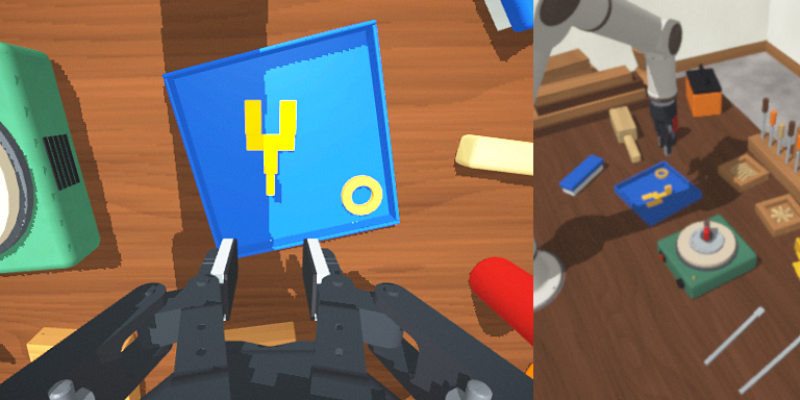

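The plate lies flat in the tray at (270,145), and the ring at (362,195) is clear of it. The nut is still backed off, so I hand the job in.

```bash
python3 -c "
from plant import workorder
print(workorder.finish_job())"
```

```text
the job is handed in; nothing more can be done
None
```

I backed the nut off clockwise to its end stop by feel and laid the clamp plate flat in the tray, clear of the brass ring. I handed the job in at about 29 s; the hand-in returned no verdict.

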